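Stand the brittle test tile in the clear slot of the drying rack

TASK

Take the clay tile that leans on the small wooden easel, bring it upright with its hanging hole at the top, and stand it on its lower edge in the slotted drying rack. Of the three slots only one is clear right down; the other two are clogged half-way with set plaster, so feel gently which one takes the tile all the way. Lower it by hand to the bottom, do not drop it in or let it fall over, let go, and leave the cup, brush pot and bowl where they are.

Things in the scene. Friction and masses are not known exactly. Their poses are not given: they have to be found in the camera images.
- tile_center (a point): centre (half-way up) of the loose fired-clay tile, a slab 150 mm tall (z, towards the end with the hanging hole: a dark 12 mm disc 13 mm from the top edge), 70 mm wide (y), 12 mm thick (x), 0.17 to 0.31 kg. It starts on the easel, leaning 40 degrees from vertical, hole end high and towards the robot, its +x face up. It can be pinched through its thickness near the top edge by fingers tilted along it
- easel: fixed wooden easel, base 150 x 100 x 10 mm; origin at table level under it; it slopes up towards its -x. Its sloping plate (60 mm wide, 10 mm thick, top about 100 mm above the table) lies under the tile's lower 88 mm only: the tile's top 62 mm project freely. The tile's lower edge stands on a ledge 35 mm up, square to the plate; lifted straight up it comes free
- rack: fixed light wood block 154 (x) x 104 (y) x 60 (z) mm, origin at the centre of its underside, z up. Three slots 44 mm apart along x, each 14.5 mm wide (x), 72.5 mm long (y), edges chamfered. In the clear one the tile's lower edge goes 42 mm below the rack's top (tile centre 93 mm above the origin), in the clogged two it stops hard at 25 mm (110 mm). Which is clear varies by start
- rack_hole0 (a point): centre of the mouth of a rack slot, on the rack's top face (60 mm above the table). Slot nearest the rack's -x end.
- rack_hole1 (a point): centre of the mouth of a rack slot, on the rack's top face (60 mm above the table). Middle slot.
- rack_hole2 (a point): centre of the mouth of a rack slot, on the rack's top face (60 mm above the table). Slot nearest the rack's +x end.
- cup: bystander: loose dark grey cup, 84 mm across, 95 mm tall, origin at the centre of its underside
- brush_pot: bystander: loose blue-glazed pot of brushes, 84 mm across, pot 105 mm tall, brush tips about 210 mm up, origin at the centre of its underside
- bowl: bystander: loose white bowl, 120 mm across, 55 mm tall, origin at the centre of its underside
Not all that is in view belongs to the job. Of the things shaped like the rack, the wood one is meant.

How it is judged:
On the way:
1. the tile, still held in the fingers and upright within 0.15 rad, is lowered in the clear slot to within 10 mm of the bottom (contact force between the fingers and tile above 1 N and z of tile_center in the frame of rack between 0.085 and 0.103 m and x of tile_center in the frame of rack between -0.06 and 0.06 m and y of tile_center in the frame of rack between -0.012 and 0.012 m and angle between tile_center's own z axis and vertical below 0.15 rad), for 0.1 s.
At the end, for the whole second after the job is handed in: The tile stands hole end up in the clear slot of the rack, within 0.10 rad of vertical, its lower edge within 4 mm of the slot's bottom (tile centre 85 to 97 mm above the rack's underside, within 60 mm of the rack's centre along its x and 12 mm along its y), released and at rest (z of tile_center in the frame of rack between 0.085 and 0.097 m and x of tile_center in the frame of rack between -0.06 and 0.06 m and y of tile_center in the frame of rack between -0.012 and 0.012 m and angle between tile_center's own z axis and vertical below 0.1 rad and linear speed of tile below 0.02 m/s); the robot touches nothing.
It fails at once if the tile falls over (leans more than 1.2 rad) (angle between tile_center's own z axis and vertical above 1.2 rad).
It fails at once if the brittle tile is pressed on the rack or on the bottom of a slot with more than 60 N (contact force between tile and rack above 60 N or contact force between tile and crust0 above 60 N or contact force between tile and crust1 above 60 N or contact force between tile and crust2 above 60 N).
It fails at once if the cup is moved by more than 30 mm (distance of cup from where it was at the start of the episode above 0.03 m).
It fails at once if the brush pot is moved by more than 30 mm (distance of brush_pot from where it was at the start of the episode above 0.03 m).
It fails at once if the bowl is moved by more than 30 mm (distance of bowl from where it was at the start of the episode above 0.03 m).
It also fails if it takes over 64 s, if anything falls off the work surface, if the arm or the gripper's body presses on something with over 40 N, if the wrist force passes 120 N, or if a joint passes its speed limit or range.

ROBOT

A 6-joint arm with a two-finger parallel gripper is mounted at the origin on the work surface. World frame = base frame: x ahead of the robot, y to its left, z up, the work surface at z = 0. Lengths are in m, angles in rad, forces in N, time in s.
With the tool pointing down it reaches from about 0.275 to 0.825 m from the base axis. Payload 4.9 kg.
Tool frame: the origin (TCP) lies on the centre line of the jaws, within the pads' length; the fingertips stand 17 mm ahead of it and the grasp point (between the pads) lies 2 mm behind it; z points along the fingers, y is the direction in which the jaws open and shut (so a half turn about z gives the same grasp; the last joint's range is limited). The gripper opens to 85 mm and grips with 20 to 120 N. Pads are 22 mm wide; open, the fingers measure 114 mm over their backs; the gripper's body (76 mm by 85 mm) begins 54 mm behind the grasp point. The pads swing forward as they close: fully open they stand 13 mm farther back than shut.
Start: joints at [-1.435, 0.326, -0.193, 1.052, 0, 1.437], TCP at [0.147, -0.53, 0.215] pointing down, gripper open.
Joint ranges: [-2.65, 2.65], [-0.97, 1.79], [-1.3, 1.35], [-1.93, 2.1], [-1.47, 1.37], [-3.14, 3.14]. Speed limits (rad/s): [2.57, 2.57, 3.14, 3.14, 3.14, 3.14].

INTERFACE

Orientations are given as a unit quaternion [x, y, z, w].
In Python, from rig import readout, camera, calibration, workorder, cut_out gives the robot as it stands.
- The arm moves only by the tool jog_arm, never from a script. Its argument "increments" is a list of rows, each an object with "travel": the shift along the tool's x, y, z in m, a list of three; "rot": the turn, a rotation vector about the tool's x, y, z in degrees, a list of three; "grip": the finger opening in m, from 0 to 0.0854. A call has 1 to 20 rows; each row shifts and turns the pose as measured when the row begins, along the tool's axes as they then stand; what a row does not reach is not made up. A row lasts 1/10 s, in which the tool goes at most 50 mm and 8.59 degrees, less where a joint would pass 70% of its speed; a pose out of reach is approached as far as the arm can. A call is refused whole if a number of a shift passes 0.05 or a number of a turn 8.59, either way. A call with a gripper value outside its range is refused whole. The fingers move at their own pace and stop on an object; the grip force is fixed at half the most. Time passes only in rows, so rows that do not move let the fingers close. It gives the time, the measured TCP pose, the force and the opening at its end, in the units of the state.
- readout.state(): the state, without advancing time (a new reading comes with each control period).
- camera(name): name is "side" or "top" or "wrist"; returns the picture (480x640x3 uint8, red, green, blue); there is no depth.
- calibration(name): a dict with "K" (3x3 intrinsics, pixels), "k1" (the pictures are not rectified: a ray, as slopes to the right and down, at radius r is drawn at 1 + k1 r^2 times it, then the intrinsics apply), "R" (3x3) and "t" (3): a world point X has camera coordinates R X + t; the wrist camera has in their place "hand_eye" (4x4, takes a point from camera to tool coordinates, whose origin is the TCP and whose axes are the flange's). Camera axes: x right, y down, z forward; pixel columns grow to the right and rows downward; lengths in m; the calibration is good to about 2 mm. A picture is of the moment at which its call begins: read the wrist's pose just before it. calibration takes no time and is no camera call.
- workorder.close_job(): hands the job in, once; it reports no verdict.
Trained networks look in the newest picture that a camera, given by its name, has taken for a name from the list of things; names that differ only in an ending like _2 or _b are one class to them, and where a whole thing is asked for, a point or a joint stands for the part that bears it (a point fixed in the world has none). Each returns a list of dicts, best first, with "score" (0 to 1); they miss things now and then, are a little off and sometimes report something else, mostly with a low value. They report only what shows in the picture. A call takes as long as a camera call. They do not tell look-alikes from the thing itself.
- cut_out(camera, name): "mask" (480x640 bool, what is visible of it) and "point" ([column, row] in pixels, amid what is visible of it).
The state is a dict: "t": time; "qpos": joint angles; "joint_velocities": joint speeds; "joint_efforts": joint torques, N m; "eef_pos": TCP position; "ee_rot": TCP orientation; "wrist_force": force on the tool from outside, world axes, zero at the start; "torque": the same for the moment, N m; "width": finger opening in m.
Only numpy, scipy, OpenCV 4.12 (cv2) and the standard library are available. Lean on these libraries where they do the work, as an engineer would, in place of code of your own. Each camera call takes 0.05 s, during which the arm holds its last target.

## Working session

There is one attempt and no reset: what is moved stays moved. The work goes in short steps, Python scripts to look and compute and a tool call to move; the robot and the scene stay as the last step left them, time stands still between calls to the robot, and variables do not carry over. Pictures are saved under pics/ and viewed, and the job is handed in when it is done.

Besides the shell and the picture viewer there is one more tool, called after "Emit:" in YAML: its name, and indented under it one key for each argument. jog_arm: Moves the arm, as the interface text tells. Its arguments: {"type":"object","properties":{"increments":{"type":"array"}},"required":["increments"]}

```bash
ls; mkdir -p pics
python3 - <<'E'
from rig import readout,camera,calibration,cut_out
import cv2,numpy as np
print(readout.state())
for n in ["side","top","wrist"]:
    im=camera(n); cv2.imwrite(f"pics/{n}0.png",im[:,:,::-1]); c=calibration(n); print(n,{k:np.round(v,4).tolist() for k,v in c.items()})
E
```

```text
pics
{'t': 0.0, 'qpos': array([-1.43521161e+00,  3.26929384e-01, -1.93602697e-01,  1.05199025e+00,
        5.40177098e-06,  1.43661529e+00]), 'joint_velocities': array([-2.36609907e-04,  2.82641765e-04,  1.19811652e-03,  1.84564139e-03,
        1.62651526e-03, -1.62862120e-05]), 'joint_efforts': array([-9.53670351e-04, -4.43394864e+01,  2.62438774e+01,  1.54556218e-02,
       -3.96506721e-04, -5.43513863e-06]), 'eef_pos': array([ 0.14651702, -0.52948725,  0.21400261]), 'ee_rot': array([ 9.90916720e-01,  1.34474197e-01,  2.09519715e-06, -8.63001000e-04]), 'wrist_force': array([ 0.21492115, -0.36177624,  0.75792907]), 'torque': array([ 0.04589607, -0.00895279, -0.02871698]), 'width': 0.0854465388463252}
side {'K': [[527.7761, 0.0, 318.8031], [0.0, 527.7761, 235.8654], [0.0, 0.0, 1.0]], 'k1': -0.1243, 'R': [[-0.9985, -0.0553, 0.0056], [-0.0313, 0.4766, -0.8786], [0.0459, -0.8774, -0.4776]], 't': [0.4323, 0.0874, 1.0408]}
top {'K': [[474.394, 0.0, 312.6064], [0.0, 474.394, 244.9235], [0.0, 0.0, 1.0]], 'k1': -0.1153, 'R': [[-0.0069, -0.9999, 0.0114], [-0.9969, 0.0059, -0.0788], [0.0787, -0.0119, -0.9968]], 't': [0.002, 0.4305, 0.9786]}
wrist {'K': [[331.3351, 0.0, 317.5408], [0.0, 331.3351, 237.0874], [0.0, 0.0, 1.0]], 'k1': -0.0548, 'hand_eye': [[-0.0009, -0.96, -0.2799, 0.0711], [1.0, -0.0006, -0.0012, -0.0007], [0.001, -0.2799, 0.96, -0.1594], [0.0, 0.0, 0.0, 1.0]]}
```

View pics/side0.png

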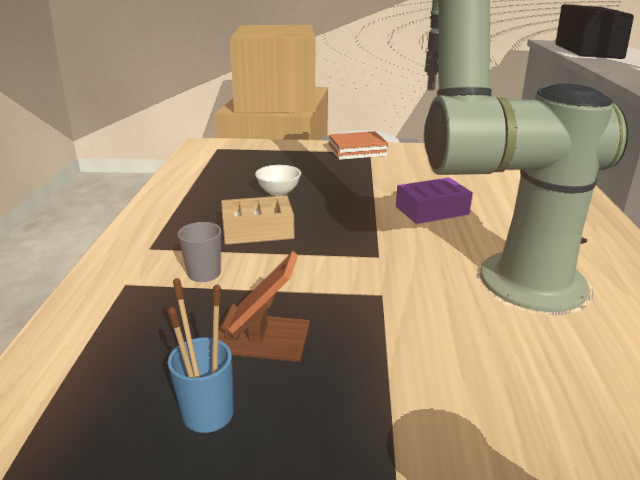

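View pics/top0.png

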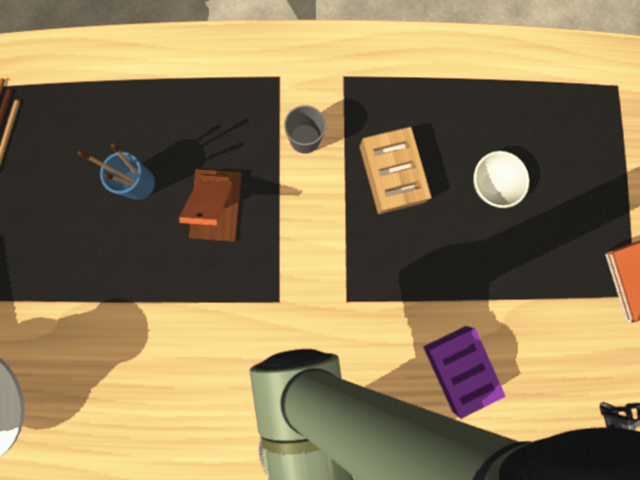

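View pics/wrist0.png

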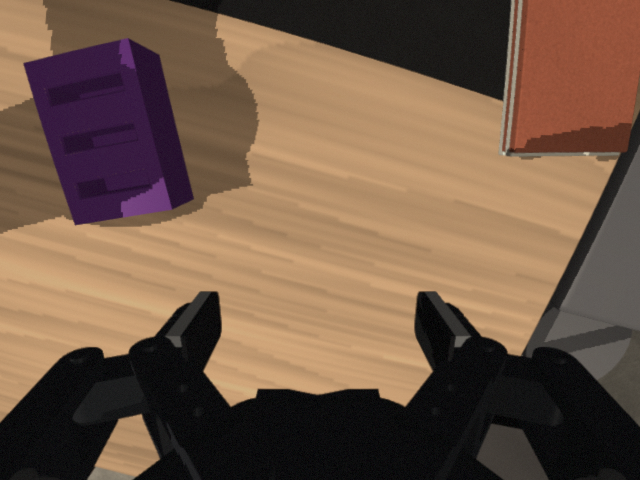

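The tile leans at top px (205,203) and side px (270,290). The lookalikes are the orange book at top (625,280), the wood rack at top (396,170), and the purple rack decoy at (465,370), which I'll ignore. Next I fit poses to the masks.

```bash
cat > h.py <<'E'
import numpy as np,cv2
from scipy.spatial.transform import Rotation as Rot
from scipy.optimize import minimize,least_squares
from rig import readout,camera,calibration,cut_out
def extr(name,st=None):
    c=calibration(name)
    if 'R' in c: return c,np.array(c['R']),np.array(c['t'])
    T=np.eye(4); T[:3,:3]=Rot.from_quat(st['ee_rot']).as_matrix(); T[:3,3]=st['eef_pos']
    M=np.linalg.inv(T@np.array(c['hand_eye'])); return c,M[:3,:3],M[:3,3]
def proj(E,X):
    c,R,t=E; p=np.asarray(X)@R.T+t; s=p[:,:2]/p[:,2:]; r2=(s**2).sum(1,keepdims=True)
    s=s*(1+c['k1']*r2); K=np.array(c['K']); return s*[K[0,0],K[1,1]]+K[:2,2]
def ray(E,uv):
    c,R,t=E; K=np.array(c['K'])
    s=cv2.undistortPoints(np.array(uv,float).reshape(-1,1,2),K,np.array([c['k1'],0,0,0.])).reshape(-1,2)
    # cv2 model matches: distorted = s(1+k1 r^2)
    d=np.c_[s,np.ones(len(s))]@R; return -R.T@t,d/np.linalg.norm(d,axis=1,keepdims=True)
def atz(E,uv,z):
    o,d=ray(E,uv); return o+d*((z-o[2])/d[:,2])[:,None]
def box(sx,sy,z0,z1): return np.array([[a*sx/2,b*sy/2,z] for a in(-1,1) for b in(-1,1) for z in(z0,z1)])
E
python3 - <<'E'
from h import *
for n in ["top","side"]:
    im=camera(n); E=extr(n)
    for k in ["tile_center","rack","easel","cup","brush_pot","bowl","rack_hole0"]:
        for r in cut_out(n,k)[:3]:
            m=r["mask"]; print(n,k,round(r["score"],2),np.round(r["point"]),m.sum(),np.round(atz(E,[r["point"]],0.05),3))
            np.save(f"m_{n}_{k}_{int(r['point'][0])}.npy",m)
E
ls *.npy
```

```text
top rack 0.71 [464. 372.] 4381 [[ 0.166 -0.307  0.05 ]]
top easel 0.65 [222. 217.] 1714 [[0.486 0.185 0.05 ]]
top cup 0.68 [304. 124.] 1573 [[0.681 0.015 0.05 ]]
top cup 0.18 [395. 170.] 3946 [[ 0.583 -0.171  0.05 ]]
top brush_pot 0.61 [128. 179.] 1973 [[0.568 0.383 0.05 ]]
top brush_pot 0.19 [394. 174.] 3848 [[ 0.574 -0.17   0.05 ]]
top rack_hole0 0.7 [393. 172.] 3810 [[ 0.579 -0.168  0.05 ]]
top rack_hole0 0.6 [462. 372.] 4400 [[ 0.167 -0.302  0.05 ]]
side tile_center 0.71 [264. 288.] 1545 [[0.523 0.136 0.05 ]]
side rack 0.71 [433. 201.] 2674 [[ 0.174 -0.253  0.05 ]]
side easel 0.97 [266. 334.] 3428 [[0.501 0.261 0.05 ]]
side cup 0.58 [201. 248.] 2167 [[0.668 0.005 0.05 ]]
side brush_pot 0.62 [199. 374.] 6035 [[0.582 0.355 0.05 ]]
side bowl 0.61 [277. 178.] 1016 [[ 0.563 -0.367  0.05 ]]
side rack_hole0 0.62 [259. 220.] 2974 [[ 0.571 -0.127  0.05 ]]
side rack_hole0 0.59 [436. 200.] 2697 [[ 0.168 -0.261  0.05 ]]
m_side_bowl_276.npy
m_side_brush_pot_199.npy
m_side_cup_201.npy
m_side_easel_265.npy
m_side_rack_433.npy
m_side_rack_hole0_259.npy
m_side_rack_hole0_435.npy
m_side_tile_center_263.npy
m_top_brush_pot_128.npy
m_top_brush_pot_394.npy
m_top_cup_304.npy
m_top_cup_394.npy
m_top_easel_221.npy
m_top_rack_464.npy
m_top_rack_hole0_392.npy
m_top_rack_hole0_461.npy
```

Run:
```python
import cv2
t=cv2.imread('pics/top0.png'); s=cv2.imread('pics/side0.png')
a=cv2.resize(t[155:255,165:255],None,fx=6,fy=6,interpolation=cv2.INTER_CUBIC)
cv2.imwrite('pics/ct.png',a)
cv2.imwrite('pics/cs.png',cv2.resize(s[240:370,200:330],None,fx=4.6,fy=4.6,interpolation=cv2.INTER_CUBIC))
cv2.imwrite('pics/cr.png',cv2.resize(t[115:225,345:445],None,fx=5,fy=5,interpolation=cv2.INTER_CUBIC))
```

```text
(no output)
```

View pics/ct.png

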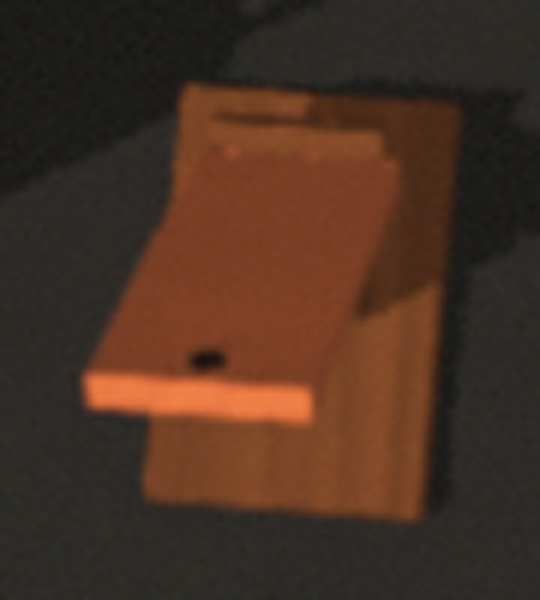

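View pics/cs.png

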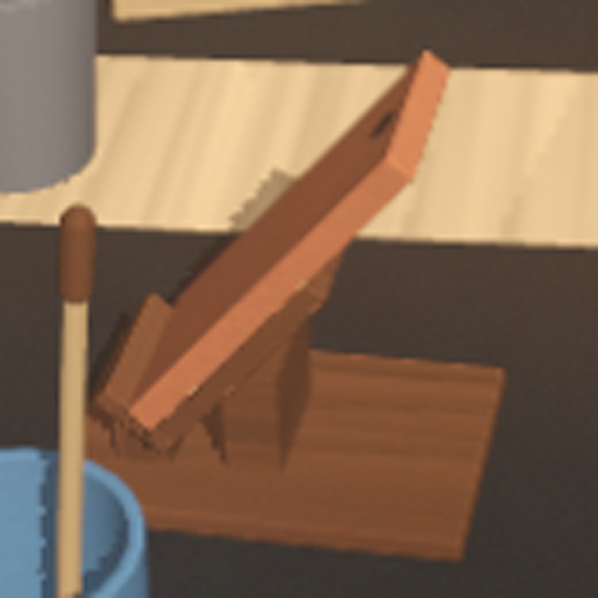

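View pics/cr.png

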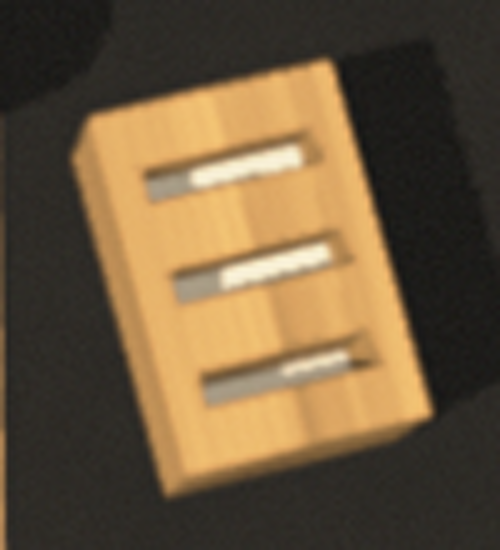

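Run:
```python
from h import *
Et=extr("top");Es=extr("side")
T=np.array([[88,375],[312,388],[88,408],[312,422],[398,160],[207,360]],float);T=(T+.5)/6-.5+[165,155]
# tile pts: +y is image left
Pt=np.array([[6,35,75],[6,-35,75],[-6,35,75],[-6,-35,75],[6,-35,-75],[6,0,62]])/1e3
S=np.array([[385,165],[410,182],[430,50],[450,72],[130,412],[152,435]],float);S=(S+.5)/4.6-.5+[200,240]
Ps=np.array([[6,35,75],[-6,35,75],[6,-35,75],[-6,-35,75],[6,35,-75],[-6,35,-75]])/1e3
def Rm(psi,l): return (Rot.from_euler('z',psi)*Rot.from_euler('y',-l)).as_matrix()
def f(p,full=False):
    R=Rm(p[3],p[4]); X=p[:3]
    e=np.r_[proj(Et,Pt@R.T+X)-T,proj(Es,Ps@R.T+X)-S]
    return e if full else np.r_[e.ravel(),(p[4]-np.radians(40))*60]
r=least_squares(f,[.5,.2,.1,0,.7]); print("tile",np.round(r.x,4),np.degrees(r.x[3:])); print(np.round(f(r.x,True),1))
R=Rm(*r.x[3:]); print("low edge",R@[0,0,-.075]+r.x[:3],"top",R@[0,0,.075]+r.x[:3])
np.save('tile.npy',r.x)
# rack
def hull(E,V):
    m=np.zeros((480,640),np.uint8); cv2.fillConvexPoly(m,cv2.convexHull(np.round(proj(E,V)*16).astype(np.int32)),1,shift=4); return m>0
mt=np.load('m_top_rack_hole0_392.npy');ms=np.load('m_side_rack_hole0_259.npy')
B=box(.154,.104,0,.06)
def iou(p):
    V=B@Rot.from_euler('z',p[2]).as_matrix().T+[p[0],p[1],0]; o=0
    for E,m in((Et,mt),(Es,ms)):
        h=hull(E,V); o+=(h&m).sum()/(h|m).sum()
    return -o
r=minimize(iou,[.575,-.17,.2],method='Nelder-Mead',options=dict(initial_simplex=[[.575,-.17,.2],[.59,-.17,.2],[.575,-.155,.2],[.575,-.17,.3]])); print("rack iou",r.x,np.degrees(r.x[2]),r.fun)
# hand-picked top corners & slot centres
C=np.array([[92,115],[330,60],[432,412],[168,494],[234,167],[262,268],[290,369]],float);C=(C+.5)/5-.5+[345,115]
Pc=np.array([[77,52,60],[77,-52,60],[-77,-52,60],[-77,52,60-60],[44,0,60],[0,0,60],[-44,0,60]])/1e3
Pc[3]=[-.077,.052,.060]
def g(p,full=False):
    e=proj(Et,Pc@Rot.from_euler('z',p[2]).as_matrix().T+[p[0],p[1],0])-C
    return e if full else e.ravel()
r=least_squares(g,r.x,loss='soft_l1'); print("rack pts",r.x,np.degrees(r.x[2])); print(np.round(g(r.x,True),1)); np.save('rack.npy',r.x)
for k in(-1,0,1): print("hole",k+1,Rot.from_euler('z',r.x[2]).apply([.044*k,0,.06])+[r.x[0],r.x[1],0])
```

```text
tile [ 0.5128  0.2074  0.0902 -0.085   0.6937] [-4.87025295 39.74430856]
[[-0.4 -0. ]
 [-0.1  0.7]
 [ 0.2 -0. ]
 [ 0.2  0.5]
 [ 0.5  0.5]
 [ 0.2  0.2]
 [-0.2 -1.1]
 [ 0.7  0.1]
 [-1.2  0.2]
 [ 0.3  0. ]
 [-1.2  0.7]
 [-0.1  0. ]]
low edge [0.56062199 0.20330853 0.03253667] top [0.46506386 0.21145078 0.14787247]
rack iou [ 0.58459777 -0.17389803  0.23258586] 13.326188341521684 -1.8233702626652695
rack pts [ 0.58465004 -0.17395543  0.23875936] 13.679903406147567
[[-0.2  0.6]
 [ 0.3  0.4]
 [-0.3  1. ]
 [ 3.8 -3.5]
 [-0.3 -0.4]
 [-0.3 -0.3]
 [-0.3 -0. ]]
hole 0 [ 0.54189823 -0.18436131  0.06      ]
hole 1 [ 0.58465004 -0.17395543  0.06      ]
hole 2 [ 0.62740185 -0.16354955  0.06      ]
```

Emit:
jog_arm:
  increments:
    - {"travel": [0.035,-0.0165,-0.008],"rot": [0,0,0],"grip": 0.085}
    - {"travel": [0.035,-0.0165,-0.008],"rot": [0,0,0],"grip": 0.085}
    - {"travel": [0.035,-0.0165,-0.008],"rot": [0,0,0],"grip": 0.085}
    - {"travel": [0.035,-0.0165,-0.008],"rot": [0,0,0],"grip": 0.085}
    - {"travel": [0.035,-0.0165,-0.008],"rot": [0,0,0],"grip": 0.085}
    - {"travel": [0.035,-0.0165,-0.008],"rot": [0,0,0],"grip": 0.085}
    - {"travel": [0.035,-0.0165,-0.008],"rot": [0,0,0],"grip": 0.085}
    - {"travel": [0.035,-0.0165,-0.008],"rot": [0,0,0],"grip": 0.085}
    - {"travel": [0.035,-0.0165,-0.008],"rot": [0,0,0],"grip": 0.085}
    - {"travel": [0.035,-0.0165,-0.008],"rot": [0,0,0],"grip": 0.085}
    - {"travel": [0.035,-0.0165,-0.008],"rot": [0,0,0],"grip": 0.085}
    - {"travel": [0.035,-0.0165,-0.008],"rot": [0,0,0],"grip": 0.085}
    - {"travel": [0.035,-0.0165,-0.008],"rot": [0,0,0],"grip": 0.085}
    - {"travel": [0.035,-0.0165,-0.008],"rot": [0,0,0],"grip": 0.085}
    - {"travel": [0,0,0],"rot": [0,0,0],"grip": 0.06}
    - {"travel": [0,0,0],"rot": [0,0,0],"grip": 0.06}

```text
t: 2.55
eef_pos: [0.5743, -0.1647, 0.331]
ee_rot: [0.991, 0.133, 0.002, 0.002]
wrist_force: [-0.3, 0.0, 0.4]
width: 0.0605
```

Run:
```python
from h import *
st=readout.state(); print(st['t'],st['eef_pos'],st['ee_rot'],st['qpos'],st['width'])
im=camera("wrist"); cv2.imwrite("pics/w1.png",im[:,:,::-1])
E=extr("wrist",st); p=np.load('rack.npy')
V=np.array([[a*.077,b*.052,.06] for a in(-1,1) for b in(-1,1)]+[[k*.044,0,.06] for k in(-1,0,1)])
print(np.round(proj(E,V@Rot.from_euler('z',p[2]).as_matrix().T+[p[0],p[1],0]),1))
```

```text
2.55 [ 0.57427751 -0.1646724   0.33102002] [0.99116462 0.13261604 0.00175109 0.00161844] [-4.02225480e-01  3.71958557e-01  1.67413172e-01  1.36158759e+00
 -9.97932966e-04  2.47334834e+00] 0.06046906092294818
[[362.7 249.2]
 [286.7 247.3]
 [370.3 131.8]
 [286.9 129.4]
 [325.5 224.8]
 [326.6 192. ]
 [327.8 157.5]]
```

View pics/w1.png

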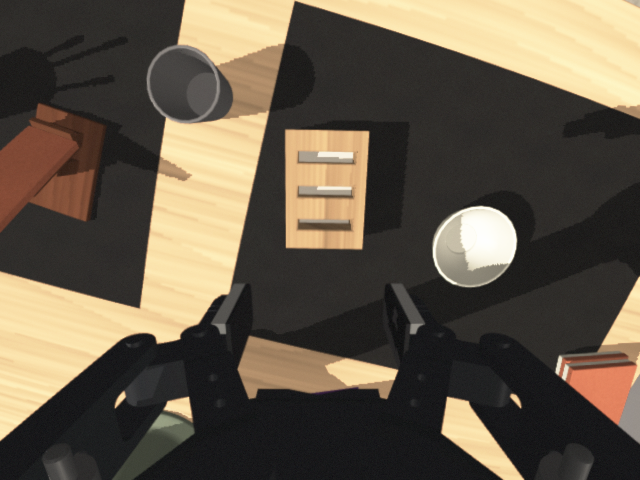

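```bash
cat >> h.py <<'E'
def plan(target_p,target_R,n,st=None):
    st=st or readout.state(); R=Rot.from_quat(st['ee_rot']); T=Rot.from_matrix(target_R)
    p=np.array(st['eef_pos']); rv=(R.inv()*T).as_rotvec(degrees=True)
    print("t",round(st['t'],2),"tool-frame delta mm",np.round(R.inv().apply(np.array(target_p)-p)*1e3,1),"rotvec",np.round(rv,2))
    for i in range(n):
        Ri=R*Rot.from_rotvec(rv*i/n,degrees=True)
        print(np.round(Ri.inv().apply((np.array(target_p)-p)/n),4).tolist(),np.round(rv/n,2).tolist())
def tool_R(z,y):
    z=np.array(z)/np.linalg.norm(z); y=np.array(y)-np.dot(y,z)*z; y/=np.linalg.norm(y); return np.c_[np.cross(y,z),y,z]
def Rm(psi,l): return (Rot.from_euler('z',psi)*Rot.from_euler('y',-l)).as_matrix()
E
python3 - <<'E'
from h import *
st=readout.state(); p=np.load('tile.npy'); R=Rm(p[3],np.radians(40))
g=p[:3]+R[:,2]*.051; pre=g+R[:,2]*.10; print(g,pre)
plan(pre+[0,0,.08],tool_R(-R[:,2],R[:,0]),13)
E
```

```text
[0.48017912 0.21016285 0.12927284] [0.41613244 0.21562009 0.20587728]
t 2.6 tool-frame delta mm [ -52.9 -408.7   43.6] rotvec [-34.55  24.29 -66.92]
[-0.0041, -0.0314, 0.0034] [-2.66, 1.87, -5.15]
[-0.0013, -0.0318, 0.0018] [-2.66, 1.87, -5.15]
[0.0015, -0.0318, 0.0003] [-2.66, 1.87, -5.15]
[0.0044, -0.0316, -0.001] [-2.66, 1.87, -5.15]
[0.0072, -0.031, -0.0023] [-2.66, 1.87, -5.15]
[0.0101, -0.03, -0.0034] [-2.66, 1.87, -5.15]
[0.0129, -0.0288, -0.0044] [-2.66, 1.87, -5.15]
[0.0155, -0.0273, -0.0053] [-2.66, 1.87, -5.15]
[0.0181, -0.0256, -0.006] [-2.66, 1.87, -5.15]
[0.0205, -0.0235, -0.0065] [-2.66, 1.87, -5.15]
[0.0227, -0.0213, -0.0068] [-2.66, 1.87, -5.15]
[0.0248, -0.0188, -0.007] [-2.66, 1.87, -5.15]
[0.0266, -0.0162, -0.0069] [-2.66, 1.87, -5.15]
```

Emit:
jog_arm:
  increments:
    - {"travel": [-0.004,-0.031,0.003],"rot": [-2.6,1.8,-5],"grip": 0.06}
    - {"travel": [-0.001,-0.032,0.002],"rot": [-2.6,1.8,-5],"grip": 0.06}
    - {"travel": [0.0015,-0.032,0],"rot": [-2.6,1.8,-5],"grip": 0.06}
    - {"travel": [0.0045,-0.0315,-0.001],"rot": [-2.6,1.8,-5],"grip": 0.06}
    - {"travel": [0.007,-0.031,-0.0025],"rot": [-2.6,1.8,-5],"grip": 0.06}
    - {"travel": [0.01,-0.03,-0.0035],"rot": [-2.6,1.8,-5],"grip": 0.06}
    - {"travel": [0.013,-0.029,-0.0045],"rot": [-2.6,1.8,-5],"grip": 0.06}
    - {"travel": [0.0155,-0.027,-0.0055],"rot": [-2.6,1.8,-5],"grip": 0.06}
    - {"travel": [0.018,-0.0255,-0.006],"rot": [-2.6,1.8,-5],"grip": 0.06}
    - {"travel": [0.0205,-0.0235,-0.0065],"rot": [-2.6,1.8,-5],"grip": 0.06}
    - {"travel": [0.0225,-0.021,-0.007],"rot": [-2.6,1.8,-5],"grip": 0.06}
    - {"travel": [0,0,0],"rot": [0,0,0],"grip": 0.06}

```text
t: 3.8
eef_pos: [0.4287, 0.1506, 0.2842]
ee_rot: [0.769, 0.566, 0.196, 0.224]
wrist_force: [-0.2, -0.9, 0.3]
width: 0.0604
```

Run:
```python
from h import *
st=readout.state(); p=np.load('tile.npy'); R=Rm(p[3],np.radians(40)); print(st['eef_pos'],st['qpos'])
g=p[:3]+R[:,2]*.051; pre=g+R[:,2]*.10
plan(pre,tool_R(-R[:,2],R[:,0]),4)
```

```text
[0.42866229 0.15056252 0.28423435] [ 0.41059597 -0.24993983 -0.80414003  0.50686766 -0.33968722  2.19300167]
t 3.8 tool-frame delta mm [ 55.  -71.   49.6] rotvec [ -5.19   4.79 -10.83]
[0.0138, -0.0177, 0.0124] [-1.3, 1.2, -2.71]
[0.0143, -0.0174, 0.0123] [-1.3, 1.2, -2.71]
[0.0149, -0.0169, 0.0122] [-1.3, 1.2, -2.71]
[0.0154, -0.0165, 0.0122] [-1.3, 1.2, -2.71]
```

Emit:
jog_arm:
  increments:
    - {"travel": [0.014,-0.018,0.012],"rot": [-1.3,1.2,-2.7],"grip": 0.06}
    - {"travel": [0.014,-0.0175,0.012],"rot": [-1.3,1.2,-2.7],"grip": 0.06}
    - {"travel": [0.015,-0.017,0.012],"rot": [-1.3,1.2,-2.7],"grip": 0.06}
    - {"travel": [0.0155,-0.0165,0.012],"rot": [-1.3,1.2,-2.7],"grip": 0.06}
    - {"travel": [0,0,0],"rot": [0,0,0],"grip": 0.06}
    - {"travel": [0,0,0],"rot": [0,0,0],"grip": 0.06}

```text
t: 4.4
eef_pos: [0.4173, 0.2095, 0.2066]
ee_rot: [0.694, 0.631, 0.232, 0.256]
wrist_force: [1.3, 0.1, 1.0]
width: 0.0604
```

Run:
```python
from h import *
st=readout.state(); p=np.load('tile.npy'); R=Rm(p[3],np.radians(40)); print(st['eef_pos'],st['qpos'],st['width'])
for n in["wrist","side"]:
    im=camera(n); cv2.imwrite(f"pics/{n}2.png",im[:,:,::-1])
E=extr("wrist",st)
V=np.array([[6,35,75],[6,-35,75],[-6,35,75],[-6,-35,75],[6,35,-75],[6,0,62]])/1e3
print(np.round(proj(E,V@R.T+p[:3]),1))
g=p[:3]+R[:,2]*.051
plan(g,tool_R(-R[:,2],R[:,0]),4)
```

```text
[0.41725055 0.20950773 0.20661396] [ 0.5899556  -0.13442794 -1.0176144   0.10518207 -0.4237967   2.12684822] 0.06037470799536582
[[322.5 185.2]
 [322.9 276.8]
 [305.5 185.3]
 [307.2 276.9]
 [319.9 167.4]
 [322.4 228.2]]
t 4.5 tool-frame delta mm [ 6.4 -3.2 99.7] rotvec [ 0.47  0.4  -0.43]
[0.0016, -0.0008, 0.0249] [0.12, 0.1, -0.11]
[0.0016, -0.0008, 0.0249] [0.12, 0.1, -0.11]
[0.0015, -0.0007, 0.0249] [0.12, 0.1, -0.11]
[0.0015, -0.0006, 0.0249] [0.12, 0.1, -0.11]
```

View pics/wrist2.png

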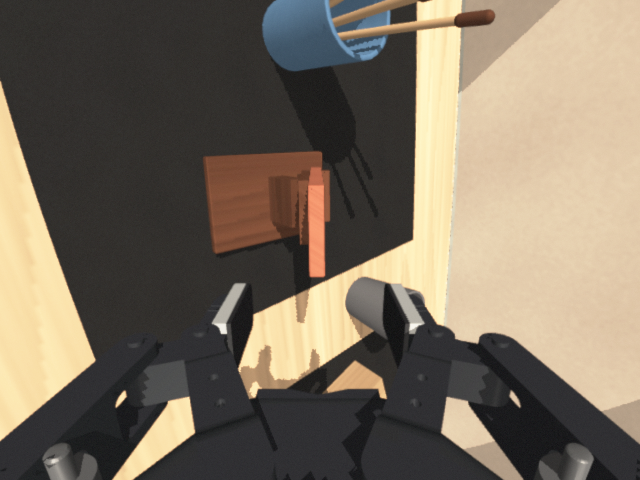

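View pics/side2.png

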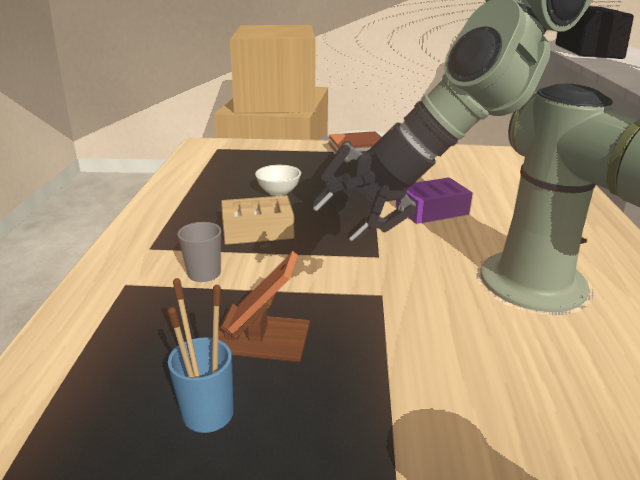

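Emit:
jog_arm:
  increments:
    - {"travel": [0.0015,-0.0005,0.024],"rot": [0.12,0.1,-0.1],"grip": 0.06}
    - {"travel": [0.0015,-0.0005,0.024],"rot": [0.12,0.1,-0.1],"grip": 0.06}
    - {"travel": [0.0015,-0.0005,0.024],"rot": [0.12,0.1,-0.1],"grip": 0.06}
    - {"travel": [0.0015,-0.0005,0.02],"rot": [0.12,0.1,-0.1],"grip": 0.06}
    - {"travel": [0,0,0],"rot": [0,0,0],"grip": 0.06}
    - {"travel": [0,0,0],"rot": [0,0,0],"grip": 0.06}

```text
t: 5.1
eef_pos: [0.4875, 0.2083, 0.1443]
ee_rot: [0.696, 0.628, 0.237, 0.255]
wrist_force: [-0.4, -0.7, 0.3]
width: 0.0601
```

Run:
```python
from h import *
st=readout.state(); p=np.load('tile.npy'); R=Rm(p[3],np.radians(40)); print(st['eef_pos'],st['wrist_force'])
for n in["wrist","side"]:
    im=camera(n); cv2.imwrite(f"pics/{n}3.png",im[:,:,::-1])
E=extr("wrist",st)
V=np.array([[6,35,75],[6,-35,75],[-6,35,75],[-6,-35,75],[6,35,-75],[6,0,62]])/1e3
print(np.round(proj(E,V@R.T+p[:3]),1))
g=p[:3]+R[:,2]*.051
plan(g,tool_R(-R[:,2],R[:,0]),1)
```

```text
[0.48752051 0.20826995 0.14429538] [-0.37753189 -0.73721028  0.34375998]
[[295.3 224.6]
 [300.5 359.5]
 [268.1 225.1]
 [276.7 359.9]
 [304.4 183. ]
 [299.2 285.1]]
t 5.2 tool-frame delta mm [  0.5 -15.6   7. ] rotvec [ 0.8  -0.02 -0.92]
[0.0005, -0.0156, 0.007] [0.8, -0.02, -0.92]
```

View pics/wrist3.png

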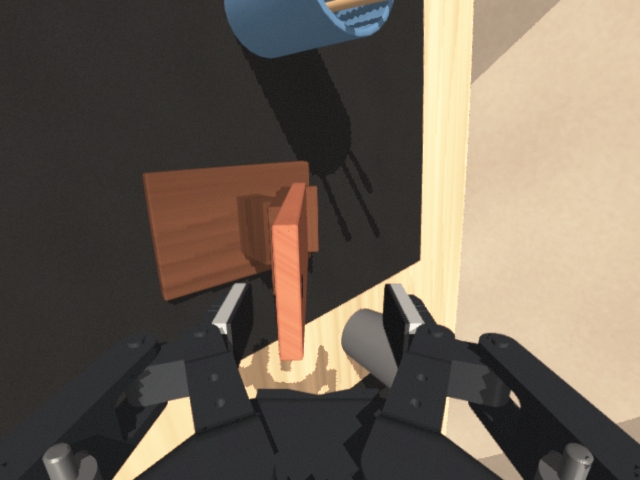

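View pics/side3.png

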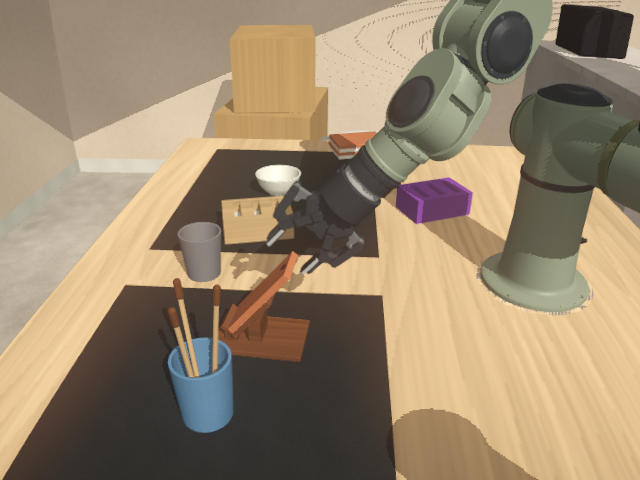

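Emit:
jog_arm:
  increments:
    - {"travel": [0,-0.007,0],"rot": [0.4,0,-0.45],"grip": 0.06}
    - {"travel": [0,-0.007,0],"rot": [0.4,0,-0.45],"grip": 0.06}
    - {"travel": [0,0,0.003],"rot": [0,0,0],"grip": 0.06}
    - {"travel": [0,0,0],"rot": [0,0,0],"grip": 0.06}

```text
t: 5.6
eef_pos: [0.4774, 0.2107, 0.1353]
ee_rot: [0.691, 0.636, 0.233, 0.252]
wrist_force: [-0.1, -0.3, 0.1]
width: 0.0598
```

Run:
```python
from h import *
st=readout.state(); p=np.load('tile.npy'); R=Rm(p[3],np.radians(40)); print(st['eef_pos'],st['wrist_force'],st['joint_velocities'])
g=p[:3]+R[:,2]*.051+R[:,0]*.0015
plan(g,tool_R(-R[:,2],R[:,0]),1)
```

```text
[0.47742145 0.2107419  0.13527243] [-0.11585093 -0.33407911  0.05320632] [ 0.00927111 -0.01235405 -0.00904375  0.01274346  0.0003419   0.00046175]
t 5.6 tool-frame delta mm [-0.4 -0.2  6.4] rotvec [ 0.11 -0.18  0.06]
[-0.0004, -0.0002, 0.0064] [0.11, -0.18, 0.06]
```

Emit:
jog_arm:
  increments:
    - {"travel": [0,0,0.003],"rot": [0,0,0],"grip": 0.06}
    - {"travel": [0,0,0.003],"rot": [0,0,0],"grip": 0.06}
    - {"travel": [0,0,0],"rot": [0,0,0],"grip": 0.02}
    - {"travel": [0,0,0],"rot": [0,0,0],"grip": 0.02}
    - {"travel": [0,0,0],"rot": [0,0,0],"grip": 0.02}
    - {"travel": [0,0,0],"rot": [0,0,0],"grip": 0.02}

```text
t: 6.2
eef_pos: [0.4817, 0.2106, 0.1301]
ee_rot: [0.691, 0.636, 0.233, 0.252]
wrist_force: [-0.5, 0.3, -0.5]
width: 0.0203
```

Run:
```python
from h import *
st=readout.state(); p=np.load('tile.npy'); R=Rm(p[3],np.radians(40)); print(st['eef_pos'],st['wrist_force'],st['width'])
im=camera("wrist"); cv2.imwrite("pics/wrist4.png",im[:,:,::-1])
g=p[:3]+R[:,2]*.051+R[:,0]*.0015
plan(g,tool_R(-R[:,2],R[:,0]),1)
```

```text
[0.4816755  0.21056523 0.13009827] [-0.5163368   0.27714188 -0.53595734] 0.020256350326425403
t 6.25 tool-frame delta mm [-0.5 -0.1 -0.3] rotvec [ 0.1  -0.18  0.08]
[-0.0005, -0.0001, -0.0003] [0.1, -0.18, 0.08]
```

View pics/wrist4.png

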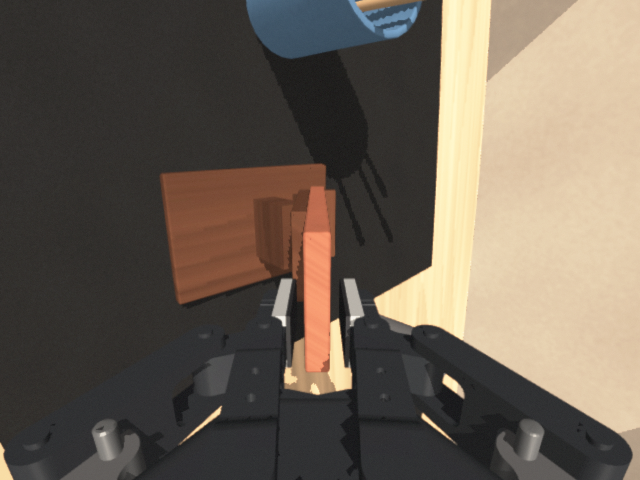

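Tile end sits at cols 305–330, well centred between the pads (293 and 343) and along their width. I'll close the gripper.

Emit:
jog_arm:
  increments:
    - {"travel": [0,0,0],"rot": [0,0,0],"grip": 0.005}
    - {"travel": [0,0,0],"rot": [0,0,0],"grip": 0.0}
    - {"travel": [0,0,0],"rot": [0,0,0],"grip": 0.0}
    - {"travel": [0,0,0],"rot": [0,0,0],"grip": 0.0}
    - {"travel": [0,0,0],"rot": [0,0,0],"grip": 0.0}

```text
t: 6.75
eef_pos: [0.4812, 0.2106, 0.1301]
ee_rot: [0.691, 0.637, 0.233, 0.252]
wrist_force: [-0.6, 0.4, -0.7]
width: 0.0099
```

Run:
```python
from h import *
st=readout.state(); print(st['eef_pos'],st['wrist_force'],st['width'])
R=Rot.from_quat(st['ee_rot']); print("up in tool",R.inv().apply([0,0,1]))
```

```text
[0.48123158 0.21061915 0.13009207] [-0.55771299  0.44284094 -0.73928176] 0.009921148153850567
up in tool [ 0.00135479  0.64387415 -0.76513021]
```

Emit:
jog_arm:
  increments:
    - {"travel": [0,0.0032,-0.0038],"rot": [0,0,0],"grip": 0.0}
    - {"travel": [0,0.0064,-0.0077],"rot": [0,0,0],"grip": 0.0}
    - {"travel": [0,0.0064,-0.0077],"rot": [0,0,0],"grip": 0.0}
    - {"travel": [0,0.0096,-0.0115],"rot": [0,0,0],"grip": 0.0}
    - {"travel": [0,0.0096,-0.0115],"rot": [0,0,0],"grip": 0.0}
    - {"travel": [0,0.0096,-0.0115],"rot": [0,0,0],"grip": 0.0}
    - {"travel": [0,0.0096,-0.0115],"rot": [0,0,0],"grip": 0.0}
    - {"travel": [0,0.0096,-0.0115],"rot": [0,0,0],"grip": 0.0}
    - {"travel": [0,0.0096,-0.0115],"rot": [0,0,0],"grip": 0.0}
    - {"travel": [0,0.0096,-0.0115],"rot": [0,0,0],"grip": 0.0}
    - {"travel": [0,0,0],"rot": [0,0,0],"grip": 0.0}
    - {"travel": [0,0,0],"rot": [0,0,0],"grip": 0.0}

```text
t: 7.95
eef_pos: [0.4703, 0.2069, 0.2555]
ee_rot: [0.692, 0.642, 0.222, 0.245]
wrist_force: [-0.8, 0.1, -3.4]
width: 0.0101
```

Run:
```python
from h import *
st=readout.state(); print(st['eef_pos'],st['wrist_force'],st['torque'],st['width'],st['qpos'])
for n in["wrist","side"]:
    im=camera(n); cv2.imwrite(f"pics/{n}5.png",im[:,:,::-1])
```

```text
[0.47028257 0.20693181 0.25551306] [-0.76337505  0.09043828 -3.43054743] [0.08154599 1.12695186 0.0447433 ] 0.01011921772860609 [ 0.48037954 -0.13224458 -0.84838956  0.26252949 -0.34220318  2.0212059 ]
```

View pics/wrist5.png

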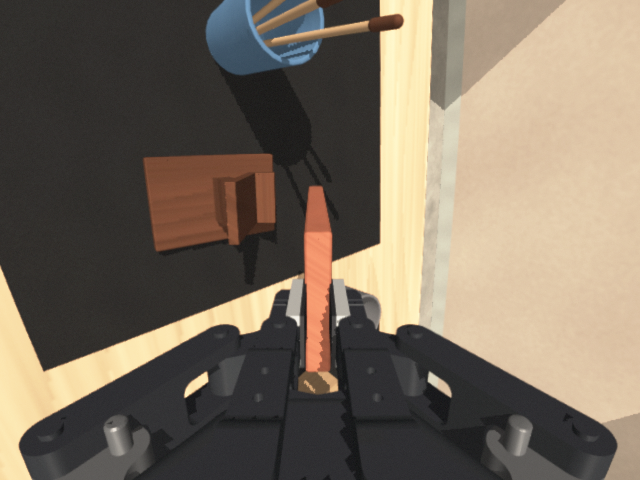

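View pics/side5.png

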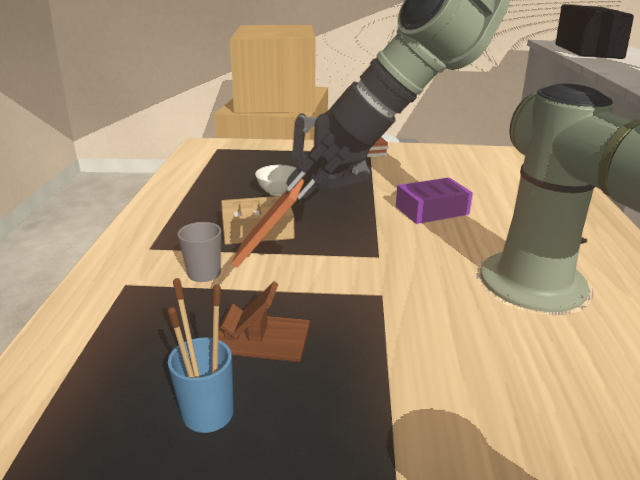

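Run:
```python
from h import *
a=np.radians(13.5)
plan([.542,-.184,.29],tool_R([0,0,-1],[np.cos(a),np.sin(a),0]),14)
```

```text
t 8.05 tool-frame delta mm [-384.4   99.4   38.8] rotvec [ 38.19   6.48 -17.14]
[-0.0275, 0.0071, 0.0028] [2.73, 0.46, -1.22]
[-0.0276, 0.0066, 0.0022] [2.73, 0.46, -1.22]
[-0.0278, 0.0061, 0.0017] [2.73, 0.46, -1.22]
[-0.0279, 0.0056, 0.0012] [2.73, 0.46, -1.22]
[-0.028, 0.0051, 0.0007] [2.73, 0.46, -1.22]
[-0.0281, 0.0045, 0.0003] [2.73, 0.46, -1.22]
[-0.0282, 0.0039, -0.0002] [2.73, 0.46, -1.22]
[-0.0283, 0.0033, -0.0006] [2.73, 0.46, -1.22]
[-0.0284, 0.0026, -0.0009] [2.73, 0.46, -1.22]
[-0.0284, 0.002, -0.0013] [2.73, 0.46, -1.22]
[-0.0284, 0.0013, -0.0016] [2.73, 0.46, -1.22]
[-0.0284, 0.0006, -0.0019] [2.73, 0.46, -1.22]
[-0.0284, -0.0001, -0.0021] [2.73, 0.46, -1.22]
[-0.0284, -0.0008, -0.0023] [2.73, 0.46, -1.22]
```

Emit:
jog_arm:
  increments:
    - {"travel": [-0.014,0.0035,0.001],"rot": [1.4,0.2,-0.6],"grip": 0}
    - {"travel": [-0.0275,0.007,0.002],"rot": [2.7,0.4,-1.2],"grip": 0}
    - {"travel": [-0.0275,0.0065,0.002],"rot": [2.7,0.4,-1.2],"grip": 0}
    - {"travel": [-0.028,0.006,0.0015],"rot": [2.7,0.4,-1.2],"grip": 0}
    - {"travel": [-0.028,0.0055,0.001],"rot": [2.7,0.4,-1.2],"grip": 0}
    - {"travel": [-0.028,0.005,0.0005],"rot": [2.7,0.4,-1.2],"grip": 0}
    - {"travel": [-0.028,0.004,0],"rot": [2.7,0.4,-1.2],"grip": 0}
    - {"travel": [-0.028,0.003,-0.0005],"rot": [2.7,0.4,-1.2],"grip": 0}
    - {"travel": [-0.028,0.0025,-0.001],"rot": [2.7,0.4,-1.2],"grip": 0}
    - {"travel": [-0.028,0.002,-0.001],"rot": [2.7,0.4,-1.2],"grip": 0}
    - {"travel": [-0.028,0.001,-0.0015],"rot": [2.7,0.4,-1.2],"grip": 0}
    - {"travel": [-0.02,0,-0.002],"rot": [2.0,0.3,-0.9],"grip": 0}
    - {"travel": [-0.01,0,0],"rot": [1,0.2,-0.5],"grip": 0}
    - {"travel": [0,0,0],"rot": [0,0,0],"grip": 0}
    - {"travel": [0,0,0],"rot": [0,0,0],"grip": 0}

```text
t: 9.55
eef_pos: [0.523, -0.1309, 0.267]
ee_rot: [0.637, 0.77, 0.02, 0.032]
wrist_force: [0.1, 0.9, -1.8]
width: 0.01
```

Run:
```python
from h import *
a=np.radians(13.5); st=readout.state(); print(st['eef_pos'])
plan([.542,-.184,.26],tool_R([0,0,-1],[np.cos(a),np.sin(a),0]),6)
```

```text
[ 0.52298779 -0.13092185  0.26703881]
t 9.55 tool-frame delta mm [-55.5   8.2   8.9] rotvec [ 4.06  1.41 -2.72]
[-0.0093, 0.0014, 0.0015] [0.68, 0.23, -0.45]
[-0.0093, 0.0013, 0.0014] [0.68, 0.23, -0.45]
[-0.0093, 0.0013, 0.0014] [0.68, 0.23, -0.45]
[-0.0093, 0.0012, 0.0013] [0.68, 0.23, -0.45]
[-0.0093, 0.0011, 0.0013] [0.68, 0.23, -0.45]
[-0.0093, 0.0011, 0.0012] [0.68, 0.23, -0.45]
```

Emit:
jog_arm:
  increments:
    - {"travel": [-0.0093,0.0014,0.0013],"rot": [0.68,0.23,-0.45],"grip": 0}
    - {"travel": [-0.0093,0.0014,0.0013],"rot": [0.68,0.23,-0.45],"grip": 0}
    - {"travel": [-0.0093,0.0014,0.0013],"rot": [0.68,0.23,-0.45],"grip": 0}
    - {"travel": [-0.0093,0.0012,0.0013],"rot": [0.68,0.23,-0.45],"grip": 0}
    - {"travel": [-0.0093,0.0012,0.0013],"rot": [0.68,0.23,-0.45],"grip": 0}
    - {"travel": [-0.006,0.001,0.001],"rot": [0.5,0.2,-0.3],"grip": 0}
    - {"travel": [0,0,0],"rot": [0,0,0],"grip": 0}
    - {"travel": [0,0,0],"rot": [0,0,0],"grip": 0}
    - {"travel": [0,0,0],"rot": [0,0,0],"grip": 0}

```text
t: 10.45
eef_pos: [0.543, -0.1833, 0.2591]
ee_rot: [0.618, 0.786, -0.001, -0.001]
wrist_force: [0.5, 0.4, -3.1]
width: 0.0098
```

Run:
```python
from h import *
a=np.radians(13.5); st=readout.state(); print(st['eef_pos'])
plan([.542,-.184,.23],tool_R([0,0,-1],[np.cos(a),np.sin(a),0]),1)
for n in["wrist","side","top"]:
    im=camera(n); cv2.imwrite(f"pics/{n}6.png",im[:,:,::-1])
E=extr("wrist",st); p=np.load('rack.npy')
V=np.array([[a*.077,b*.052,.06] for a in(-1,1) for b in(-1,1)]+[[k*.044+i*.00725,j*.03625,.06] for k in(-1,0,1) for i in(-1,1) for j in(-1,1)])
W=V@Rot.from_euler('z',p[2]).as_matrix().T+[p[0],p[1],0]
print(np.round(proj(E,W),1).tolist())
T=np.array([[x*.035+.0005,y*.006,.126-z*.15] for z in(0,1) for x in(-1,1) for y in(-1,1)])  # tool frame
X=Rot.from_quat(st['ee_rot']).apply(T)+st['eef_pos']; print(np.round(X[:4],3).tolist())
for n in["wrist","side","top"]: print(n,np.round(proj(extr(n,st),X),1).tolist())
```

```text
[ 0.54298318 -0.18327865  0.25906999]
t 10.45 tool-frame delta mm [-0.5 -1.  29.1] rotvec [-0.15 -0.06  0.19]
[-0.0005, -0.001, 0.0291] [-0.15, -0.06, 0.19]
[[288.2, 254.6], [285.9, 161.7], [422.4, 254.6], [430.6, 162.1], [310.6, 241.4], [310.2, 176.7], [323.5, 241.4], [323.7, 176.7], [349.6, 241.4], [351.3, 176.7], [362.4, 241.4], [364.8, 176.7], [388.4, 241.5], [392.2, 176.8], [401.1, 241.5], [405.6, 176.9]]
[[0.545, -0.218, 0.133], [0.557, -0.215, 0.133], [0.528, -0.15, 0.133], [0.54, -0.147, 0.133]]
wrist [[311.1, 261.7], [324.2, 261.6], [310.6, 185.0], [324.6, 185.0], [305.0, 369.2], [329.7, 369.2], [303.0, 229.8], [331.4, 229.8]]
side [[275.1, 169.5], [269.9, 169.9], [278.7, 181.2], [273.2, 181.6], [272.8, 104.2], [267.3, 104.5], [276.5, 112.8], [270.6, 113.1]]
top [[427.5, 179.3], [425.8, 173.2], [392.2, 187.8], [390.6, 181.7], [451.1, 158.7], [449.0, 151.6], [409.2, 168.7], [407.2, 161.4]]
```

View pics/wrist6.png

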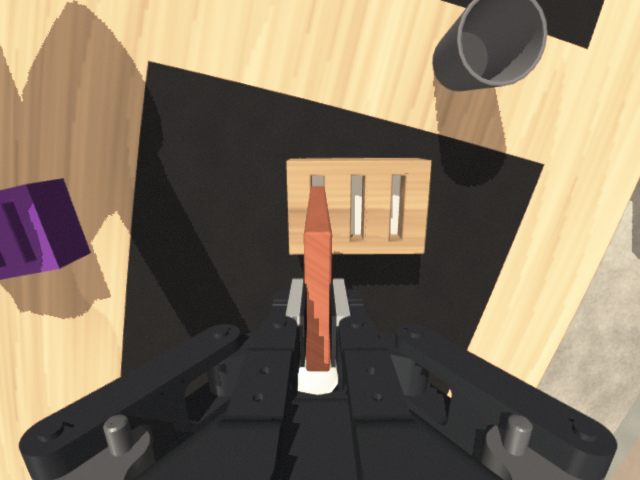

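View pics/side6.png

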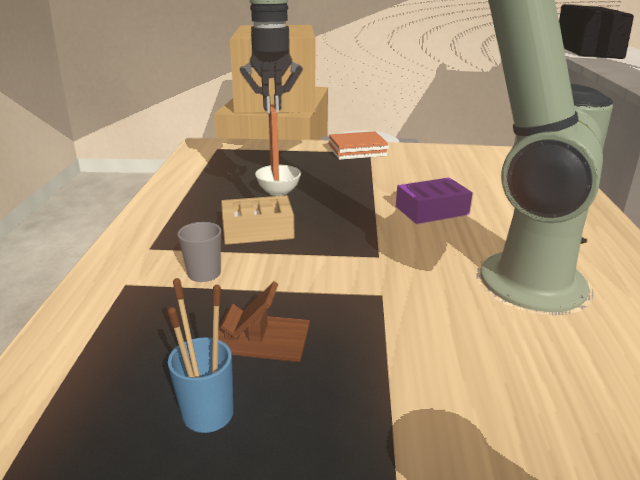

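Run:
```python
import cv2
t=cv2.imread('pics/wrist6.png')
cv2.imwrite('pics/cw6.png',cv2.resize(t[150:270,280:440],None,fx=5,fy=5,interpolation=cv2.INTER_CUBIC))
```

```text
(no output)
```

View pics/cw6.png

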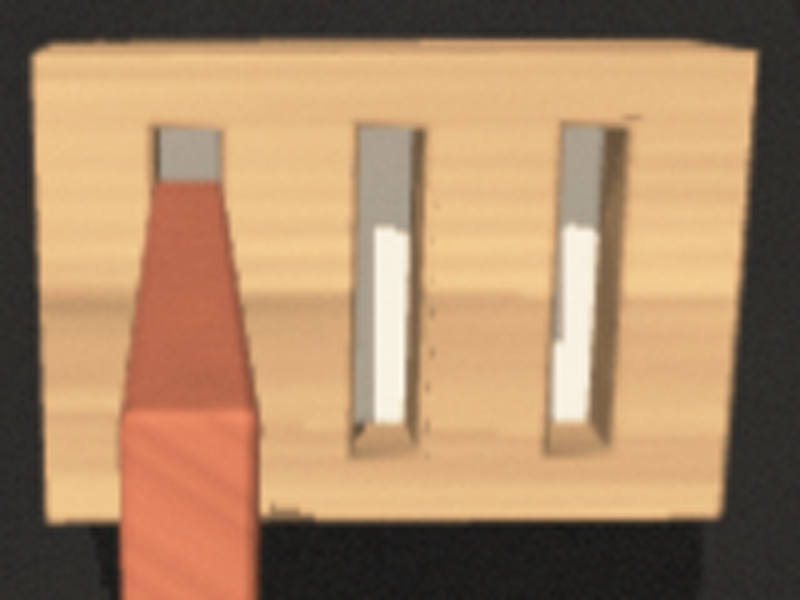

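Emit:
jog_arm:
  increments:
    - {"travel": [0.0004,0,0.007],"rot": [-0.08,-0.03,0.1],"grip": 0}
    - {"travel": [0.0004,0,0.009],"rot": [-0.07,-0.03,0.1],"grip": 0}
    - {"travel": [0,0,0.009],"rot": [0,0,0],"grip": 0}
    - {"travel": [0,0,0.009],"rot": [0,0,0],"grip": 0}
    - {"travel": [0,0,0.009],"rot": [0,0,0],"grip": 0}
    - {"travel": [0,0,0.005],"rot": [0,0,0],"grip": 0}
    - {"travel": [0,0,0],"rot": [0,0,0],"grip": 0}
    - {"travel": [0,0,0],"rot": [0,0,0],"grip": 0}

```text
t: 11.4
eef_pos: [0.5415, -0.1811, 0.206]
ee_rot: [0.619, 0.785, -0.0, -0.001]
wrist_force: [0.2, -0.3, -2.0]
width: 0.0097
```

```bash
cat > chk.py <<'E'
from h import *
import sys
tag=sys.argv[1]
a=np.radians(13.5); st=readout.state(); print(st['t'],st['eef_pos'],st['wrist_force'],st['torque'])
plan([.5425,-.1833,.19],tool_R([0,0,-1],[np.cos(a),np.sin(a),0]),1)
im=camera("wrist")[:,:,::-1]; cv2.imwrite(f"pics/w{tag}.png",im)
cv2.imwrite(f'pics/cw{tag}.png',cv2.resize(im[130:280,260:460],None,fx=4,fy=4,interpolation=cv2.INTER_CUBIC))
E=extr("wrist",st); p=np.load('rack.npy')
V=np.array([[k*.044+i*.00725,j*.03625,.06] for k in(-1,0,1) for i in(-1,1) for j in(-1,1)])
W=V@Rot.from_euler('z',p[2]).as_matrix().T+[p[0],p[1],0]
T=np.array([[x*.035,y*.006,.126-z*.15] for z in(0,1) for x in(-1,1) for y in(-1,1)])
X=Rot.from_quat(st['ee_rot']).apply(T)+st['eef_pos']
print("slots crop",np.round((proj(E,W)-[260,130]+.5)*4).tolist());print("tile crop",np.round((proj(E,X)-[260,130]+.5)*4).tolist())
E
python3 chk.py 7
```

```text
11.4 [ 0.54152249 -0.18110382  0.20601511] [ 0.15524283 -0.296369   -2.00952189] [-0.02665992  0.04179412  0.03040325]
t 11.4 tool-frame delta mm [-2.4  0.5 16. ] rotvec [-0.06 -0.06  0.03]
[-0.0024, 0.0005, 0.016] [-0.06, -0.06, 0.03]
slots crop [[203.0, 520.0], [200.0, 223.0], [262.0, 520.0], [263.0, 223.0], [382.0, 520.0], [391.0, 222.0], [441.0, 519.0], [454.0, 222.0], [561.0, 519.0], [581.0, 222.0], [620.0, 519.0], [644.0, 222.0]]
tile crop [[207.0, 531.0], [259.0, 531.0], [205.0, 224.0], [260.0, 224.0], [182.0, 962.0], [281.0, 962.0], [174.0, 406.0], [287.0, 406.0]]
```

View pics/cw7.png

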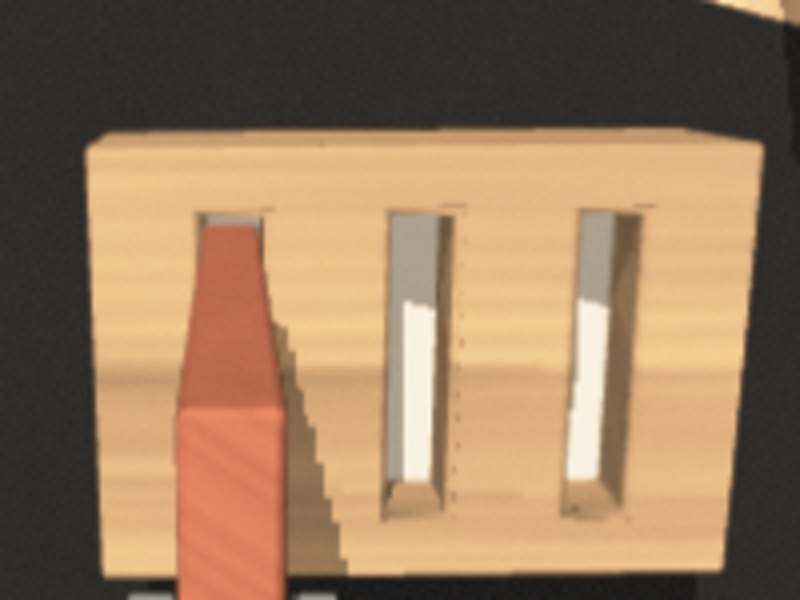

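Emit:
jog_arm:
  increments:
    - {"travel": [-0.0015,-0.0002,0.003],"rot": [0,0,0],"grip": 0}
    - {"travel": [0,0,0.003],"rot": [0,0,0],"grip": 0}
    - {"travel": [0,0,0.003],"rot": [0,0,0],"grip": 0}
    - {"travel": [0,0,0],"rot": [0,0,0],"grip": 0}
    - {"travel": [0,0,0],"rot": [0,0,0],"grip": 0}

```text
t: 11.95
eef_pos: [0.5425, -0.1832, 0.1975]
ee_rot: [0.619, 0.785, 0.0, 0.0]
wrist_force: [0.1, -0.1, -3.9]
width: 0.0097
```

```bash
python3 chk.py 8
```

```text
11.95 [ 0.54253672 -0.18322811  0.1974744 ] [ 0.0531235  -0.08345523 -3.88164543] [ 0.00091571 -0.01298134 -0.01251194]
t 11.95 tool-frame delta mm [-0.1 -0.1  7.5] rotvec [0.05 0.03 0.03]
[-0.0001, -0.0001, 0.0075] [0.05, 0.03, 0.03]
slots crop [[199.0, 522.0], [195.0, 216.0], [259.0, 522.0], [260.0, 216.0], [383.0, 522.0], [392.0, 216.0], [444.0, 521.0], [457.0, 216.0], [567.0, 521.0], [588.0, 216.0], [627.0, 521.0], [652.0, 216.0]]
tile crop [[207.0, 531.0], [259.0, 531.0], [205.0, 224.0], [260.0, 224.0], [182.0, 962.0], [281.0, 962.0], [174.0, 406.0], [287.0, 406.0]]
```

View pics/cw8.png

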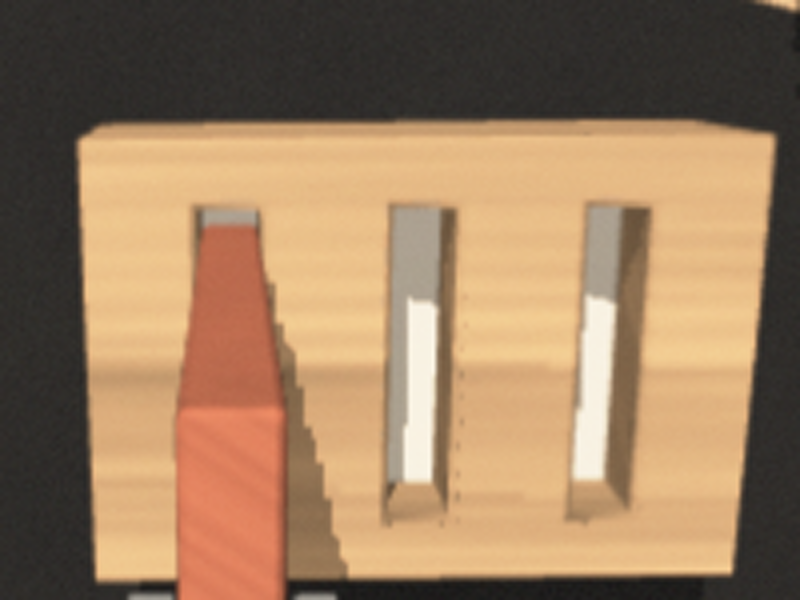

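Emit:
jog_arm:
  increments:
    - {"travel": [0.0006,-0.0005,0.003],"rot": [0,0,0],"grip": 0}
    - {"travel": [0,0,0.002],"rot": [0,0,0],"grip": 0}
    - {"travel": [0,0,0],"rot": [0,0,0],"grip": 0}
    - {"travel": [0,0,0],"rot": [0,0,0],"grip": 0}

```text
t: 12.4
eef_pos: [0.5419, -0.1827, 0.1922]
ee_rot: [0.619, 0.786, 0.0, 0.001]
wrist_force: [0.3, -0.4, -2.6]
width: 0.0102
```

```bash
python3 chk.py 9
```

```text
12.4 [ 0.54187837 -0.18266902  0.19216649] [ 0.25551677 -0.43542023 -2.58921358] [0.0216704  0.00449994 0.0812059 ]
t 12.4 tool-frame delta mm [-0.8  0.5  2.2] rotvec [0.06 0.03 0.04]
[-0.0008, 0.0005, 0.0022] [0.06, 0.03, 0.04]
slots crop [[200.0, 533.0], [197.0, 222.0], [262.0, 533.0], [263.0, 222.0], [388.0, 532.0], [397.0, 222.0], [449.0, 532.0], [463.0, 222.0], [574.0, 531.0], [597.0, 222.0], [636.0, 531.0], [662.0, 222.0]]
tile crop [[207.0, 531.0], [259.0, 531.0], [205.0, 224.0], [260.0, 224.0], [182.0, 962.0], [281.0, 962.0], [174.0, 406.0], [287.0, 406.0]]
```

View pics/cw9.png

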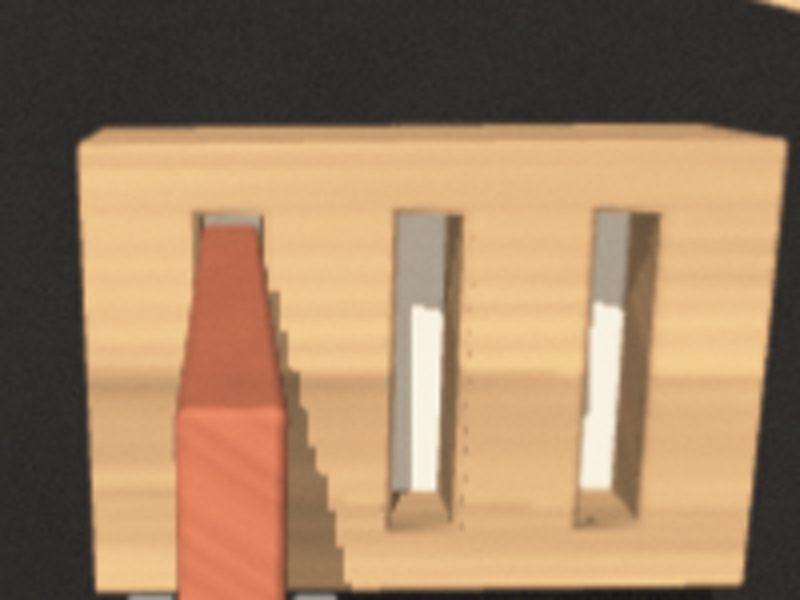

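Emit:
jog_arm:
  increments:
    - {"travel": [0.0003,0,0.002],"rot": [0,0,0],"grip": 0}
    - {"travel": [0,0,0.002],"rot": [0,0,0],"grip": 0}
    - {"travel": [0,0,0.002],"rot": [0,0,0],"grip": 0}
    - {"travel": [0,0,0.002],"rot": [0,0,0],"grip": 0}
    - {"travel": [0,0,0.001],"rot": [0,0,0],"grip": 0}

```text
t: 12.95
eef_pos: [0.542, -0.1824, 0.1826]
ee_rot: [0.619, 0.786, 0.0, 0.001]
wrist_force: [0.4, 0.3, -3.0]
width: 0.0102
```

```bash
python3 chk.py 10
```

```text
12.95 [ 0.54197304 -0.18242728  0.18258842] [ 0.44837378  0.25068131 -3.03358307] [-0.02700922 -0.00444258  0.00800078]
t 12.95 tool-frame delta mm [-1.   0.3 -7.4] rotvec [0.07 0.05 0.04]
[-0.001, 0.0003, -0.0074] [0.07, 0.05, 0.04]
slots crop [[198.0, 548.0], [195.0, 229.0], [262.0, 548.0], [263.0, 229.0], [392.0, 548.0], [402.0, 228.0], [455.0, 547.0], [470.0, 228.0], [584.0, 547.0], [607.0, 228.0], [647.0, 546.0], [675.0, 229.0]]
tile crop [[207.0, 531.0], [259.0, 531.0], [205.0, 224.0], [260.0, 224.0], [182.0, 962.0], [281.0, 962.0], [174.0, 406.0], [287.0, 406.0]]
```

View pics/cw10.png

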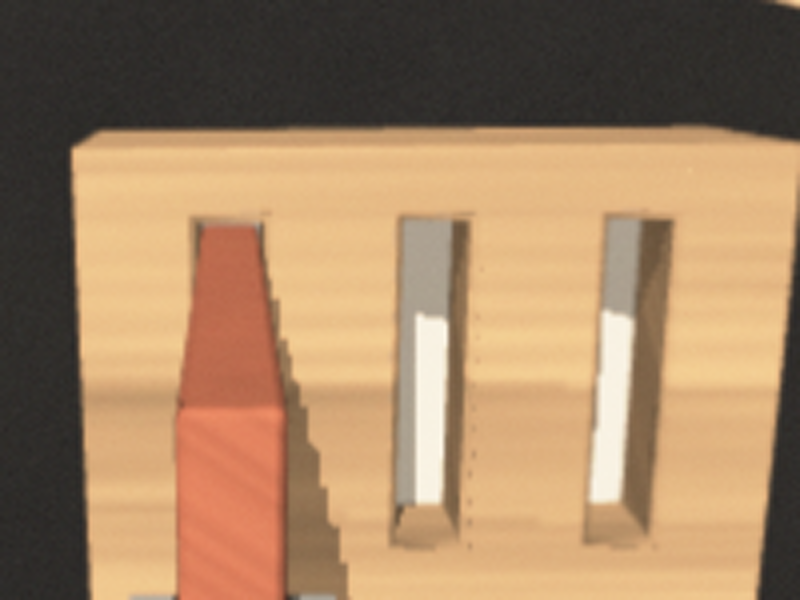

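Emit:
jog_arm:
  increments:
    - {"travel": [0,-0.0003,0.002],"rot": [0,0,0],"grip": 0}
    - {"travel": [0,0,0.002],"rot": [0,0,0],"grip": 0}
    - {"travel": [0,0,0.002],"rot": [0,0,0],"grip": 0}
    - {"travel": [0,0,0.002],"rot": [0,0,0],"grip": 0}
    - {"travel": [0,0,0.001],"rot": [0,0,0],"grip": 0}

```text
t: 13.5
eef_pos: [0.5417, -0.1825, 0.1728]
ee_rot: [0.619, 0.786, 0.0, 0.001]
wrist_force: [0.1, 0.2, -2.7]
width: 0.0102
```

```bash
python3 chk.py 11
```

```text
13.5 [ 0.54169217 -0.18253448  0.17279968] [ 0.10087416  0.21650351 -2.67782061] [-0.02217675  0.02020771 -0.01696247]
t 13.5 tool-frame delta mm [ -0.9   0.6 -17.2] rotvec [0.07 0.05 0.03]
[-0.0009, 0.0006, -0.0172] [0.07, 0.05, 0.03]
slots crop [[199.0, 564.0], [195.0, 235.0], [264.0, 564.0], [265.0, 235.0], [398.0, 564.0], [409.0, 235.0], [464.0, 563.0], [479.0, 234.0], [596.0, 563.0], [622.0, 235.0], [661.0, 562.0], [691.0, 235.0]]
tile crop [[207.0, 531.0], [259.0, 531.0], [205.0, 224.0], [260.0, 224.0], [182.0, 962.0], [281.0, 962.0], [174.0, 406.0], [287.0, 406.0]]
```

View pics/cw11.png

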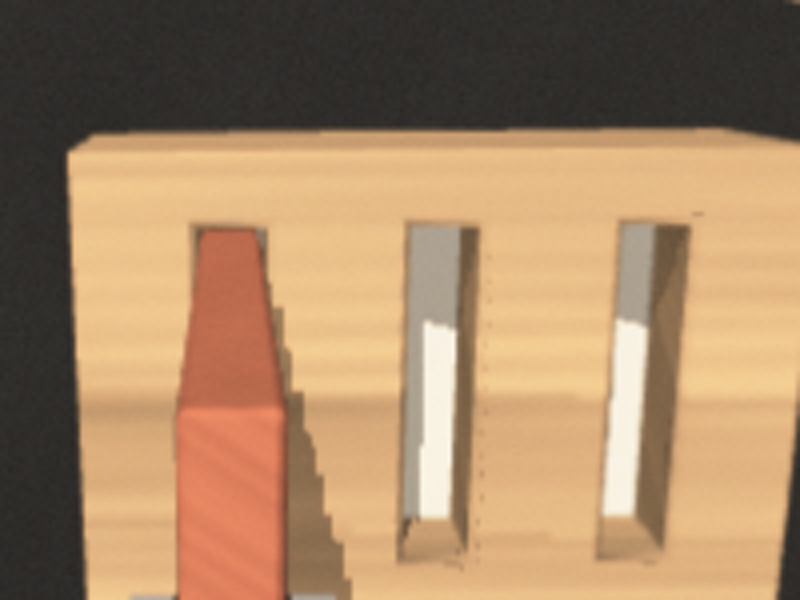

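Emit:
jog_arm:
  increments:
    - {"travel": [0,0,0.002],"rot": [0,0,0],"grip": 0}
    - {"travel": [0,0,0.002],"rot": [0,0,0],"grip": 0}
    - {"travel": [0,0,0.002],"rot": [0,0,0],"grip": 0}
    - {"travel": [0,0,0.0015],"rot": [0,0,0],"grip": 0}

```text
t: 13.95
eef_pos: [0.5418, -0.1826, 0.1648]
ee_rot: [0.619, 0.786, 0.0, 0.001]
wrist_force: [0.4, 0.2, -3.1]
width: 0.0098
```

Emit:
jog_arm:
  increments:
    - {"travel": [0,0,0.0015],"rot": [0,0,0],"grip": 0}
    - {"travel": [0,0,0.0015],"rot": [0,0,0],"grip": 0}

```text
t: 14.15
eef_pos: [0.5418, -0.1826, 0.1615]
ee_rot: [0.619, 0.785, 0.0, 0.001]
wrist_force: [-0.6, 0.3, -2.5]
width: 0.0099
```

Emit:
jog_arm:
  increments:
    - {"travel": [0,0,0.0015],"rot": [0,0,0],"grip": 0}
    - {"travel": [0,0,0.0015],"rot": [0,0,0],"grip": 0}

```text
t: 14.35
eef_pos: [0.5418, -0.1826, 0.1582]
ee_rot: [0.619, 0.786, 0.0, 0.001]
wrist_force: [0.2, -0.2, -3.0]
width: 0.0098
```

No contact at crust depth (TCP about 0.161). I'll keep lowering gently.

Emit:
jog_arm:
  increments:
    - {"travel": [0,0,0.0015],"rot": [0,0,0],"grip": 0}
    - {"travel": [0,0,0.0015],"rot": [0,0,0],"grip": 0}

```text
t: 14.55
eef_pos: [0.5418, -0.1826, 0.155]
ee_rot: [0.619, 0.785, 0.0, 0.001]
wrist_force: [-0.1, -1.1, -1.7]
width: 0.0098
```

Emit:
jog_arm:
  increments:
    - {"travel": [0,0,0.0015],"rot": [0,0,0],"grip": 0}
    - {"travel": [0,0,0.0015],"rot": [0,0,0],"grip": 0}
    - {"travel": [0,0,0.0015],"rot": [0,0,0],"grip": 0}

```text
t: 14.85
eef_pos: [0.5419, -0.1826, 0.1501]
ee_rot: [0.619, 0.786, 0.0, 0.001]
wrist_force: [-0.7, 0.2, -2.9]
width: 0.0098
```

Emit:
jog_arm:
  increments:
    - {"travel": [0,0,0.001],"rot": [0,0,0],"grip": 0}
    - {"travel": [0,0,0.001],"rot": [0,0,0],"grip": 0}

```text
t: 15.05
eef_pos: [0.5419, -0.1826, 0.1478]
ee_rot: [0.619, 0.786, 0.0, 0.001]
wrist_force: [0.3, -0.7, -2.4]
width: 0.01
```

Emit:
jog_arm:
  increments:
    - {"travel": [0,0,0.001],"rot": [0,0,0],"grip": 0}
    - {"travel": [0,0,0.001],"rot": [0,0,0],"grip": 0}

```text
t: 15.25
eef_pos: [0.5419, -0.1826, 0.1457]
ee_rot: [0.619, 0.786, 0.0, 0.001]
wrist_force: [-0.4, 0.1, -3.1]
width: 0.01
```

Emit:
jog_arm:
  increments:
    - {"travel": [0,0,0.0008],"rot": [0,0,0],"grip": 0}

```text
t: 15.35
eef_pos: [0.5419, -0.1826, 0.1448]
ee_rot: [0.619, 0.786, 0.0, 0.001]
wrist_force: [-0.6, -0.5, -3.4]
width: 0.0098
```

Emit:
jog_arm:
  increments:
    - {"travel": [0,0,0.0008],"rot": [0,0,0],"grip": 0}

```text
t: 15.45
eef_pos: [0.5419, -0.1826, 0.1439]
ee_rot: [0.619, 0.785, 0.0, 0.001]
wrist_force: [0.7, -0.5, -2.8]
width: 0.0102
```

Emit:
jog_arm:
  increments:
    - {"travel": [0,0,0.0008],"rot": [0,0,0],"grip": 0}

```text
t: 15.55
eef_pos: [0.5419, -0.1827, 0.1431]
ee_rot: [0.619, 0.786, 0.0, 0.001]
wrist_force: [0.0, 0.3, -2.7]
width: 0.01
```

Emit:
jog_arm:
  increments:
    - {"travel": [0,0,0.0007],"rot": [0,0,0],"grip": 0}

```text
t: 15.65
eef_pos: [0.5419, -0.1826, 0.1423]
ee_rot: [0.619, 0.786, 0.0, 0.001]
wrist_force: [-0.8, -0.3, -3.0]
width: 0.0105
```

Emit:
jog_arm:
  increments:
    - {"travel": [0,0,0.0007],"rot": [0,0,0],"grip": 0}

```text
t: 15.75
eef_pos: [0.5423, -0.1828, 0.1421]
ee_rot: [0.619, 0.785, 0.0, 0.001]
wrist_force: [-0.7, 1.1, 4.9]
width: 0.0104
```

Emit:
jog_arm:
  increments:
    - {"travel": [0,0,0.0007],"rot": [0,0,0],"grip": 0}

```text
t: 15.85
eef_pos: [0.5427, -0.1828, 0.1421]
ee_rot: [0.619, 0.786, 0.001, 0.002]
wrist_force: [-0.5, 0.5, 3.5]
width: 0.0105
```

Contact at the bottom: vertical force rose about 8 N and the TCP stopped at 0.142. I'll hold briefly and then check.

Emit:
jog_arm:
  increments:
    - {"travel": [0,0,0],"rot": [0,0,0],"grip": 0}
    - {"travel": [0,0,0],"rot": [0,0,0],"grip": 0}

```text
t: 16.05
eef_pos: [0.5428, -0.1829, 0.1422]
ee_rot: [0.619, 0.786, 0.001, 0.002]
wrist_force: [-1.3, -0.6, -1.6]
width: 0.0101
```

Run:
```python
from h import *
st=readout.state(); print(st['eef_pos'],st['wrist_force'])
im=camera("side")[:,:,::-1]; cv2.imwrite('pics/s12.png',cv2.resize(im[90:270,170:350],None,fx=3.3,fy=3.3,interpolation=cv2.INTER_CUBIC))
```

```text
[ 0.54277032 -0.18290879  0.14216491] [-1.26204255 -0.55777225 -1.5675361 ]
```

View pics/s12.png

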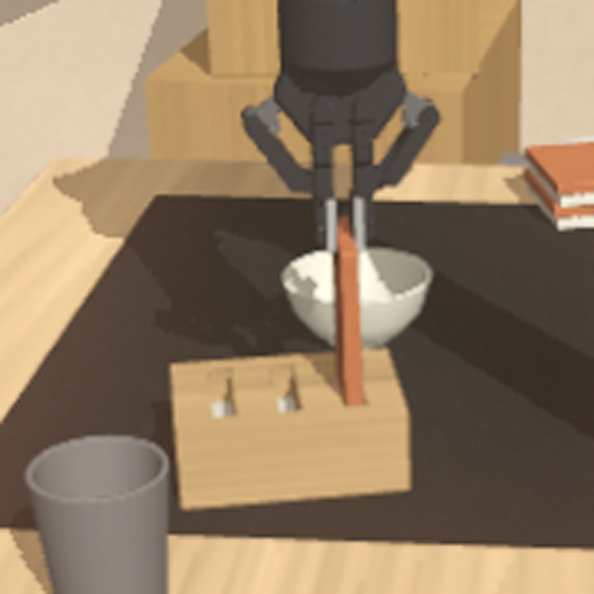

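Emit:
jog_arm:
  increments:
    - {"travel": [0,0,0],"rot": [0,0,0],"grip": 0.016}
    - {"travel": [0,0,0],"rot": [0,0,0],"grip": 0.025}
    - {"travel": [0,0,0],"rot": [0,0,0],"grip": 0.04}
    - {"travel": [0,0,0],"rot": [0,0,0],"grip": 0.05}
    - {"travel": [0,0,0],"rot": [0,0,0],"grip": 0.05}
    - {"travel": [0,0,0],"rot": [0,0,0],"grip": 0.05}

```text
t: 16.7
eef_pos: [0.5435, -0.1834, 0.1427]
ee_rot: [0.619, 0.785, 0.001, 0.003]
wrist_force: [0.5, -0.5, 0.0]
width: 0.0498
```

Emit:
jog_arm:
  increments:
    - {"travel": [0,0,-0.008],"rot": [0,0,0],"grip": 0.05}
    - {"travel": [0,0,-0.012],"rot": [0,0,0],"grip": 0.05}
    - {"travel": [0,0,-0.015],"rot": [0,0,0],"grip": 0.05}
    - {"travel": [0,0,-0.015],"rot": [0,0,0],"grip": 0.05}
    - {"travel": [0,0,-0.02],"rot": [0,0,0],"grip": 0.05}
    - {"travel": [0,0,-0.02],"rot": [0,0,0],"grip": 0.05}
    - {"travel": [0,0,-0.02],"rot": [0,0,0],"grip": 0.05}
    - {"travel": [0,0,0],"rot": [0,0,0],"grip": 0.05}
    - {"travel": [0,0,0],"rot": [0,0,0],"grip": 0.05}
    - {"travel": [0,0,0],"rot": [0,0,0],"grip": 0.05}

```text
t: 17.7
eef_pos: [0.5435, -0.1833, 0.2646]
ee_rot: [0.619, 0.786, 0.001, 0.006]
wrist_force: [-0.3, -0.4, 0.7]
width: 0.05
```

Run:
```python
from h import *
st=readout.state(); print(st['t'],st['eef_pos'],st['wrist_force'],st['joint_velocities'].round(3))
ims=camera("side")[:,:,::-1]; cv2.imwrite('pics/s13.png',cv2.resize(ims[90:270,170:350],None,fx=3.3,fy=3.3,interpolation=cv2.INTER_CUBIC))
w=camera("wrist")[:,:,::-1]; cv2.imwrite('pics/w13.png',w)
t=camera("top")[:,:,::-1]; cv2.imwrite('pics/t13.png',t)
p=np.load('rack.npy'); Rz=Rot.from_euler('z',p[2]).as_matrix()
V=np.array([[-.044+x*.006,y*.035,z] for z in(.018,.168) for x in(-1,1) for y in(-1,1)]); W=V@Rz.T+[p[0],p[1],0]
print("side crop, tile top at clear depth",((proj(extr("side"),W)[4:]-[170,90])*3.3).round(1).tolist())
V[:,2]+=.017; W=V@Rz.T+[p[0],p[1],0]
print("at crust depth",((proj(extr("side"),W)[4:]-[170,90])*3.3).round(1).tolist())
```

```text
17.7 [ 0.54347938 -0.18332969  0.2645584 ] [-0.25731904 -0.42987052  0.73907895] [ 0.     0.002 -0.011 -0.002 -0.     0.001]
side crop, tile top at clear depth [[346.6, 213.4], [358.4, 249.8], [329.0, 214.5], [339.9, 251.0]]
at crust depth [[345.8, 189.6], [357.7, 224.9], [328.1, 190.6], [339.0, 226.0]]
```

View pics/s13.png

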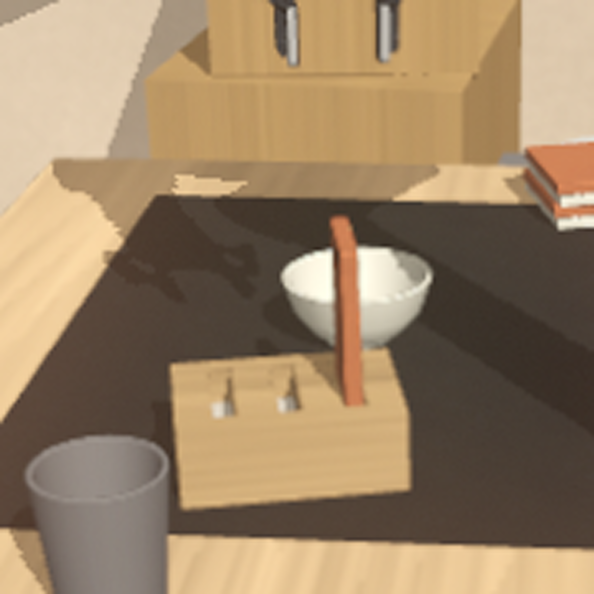

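View pics/w13.png

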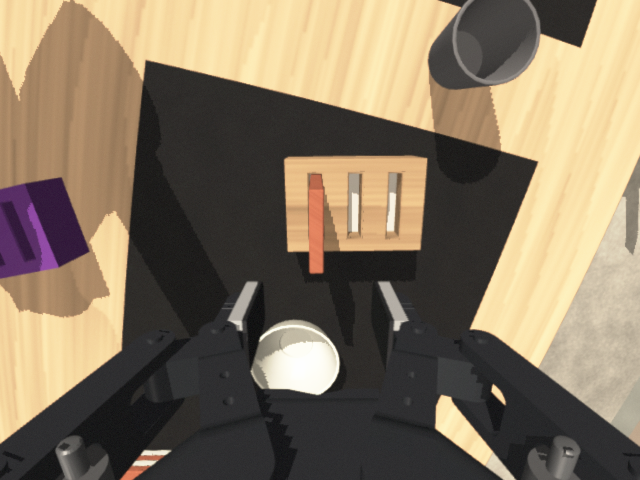

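View pics/t13.png

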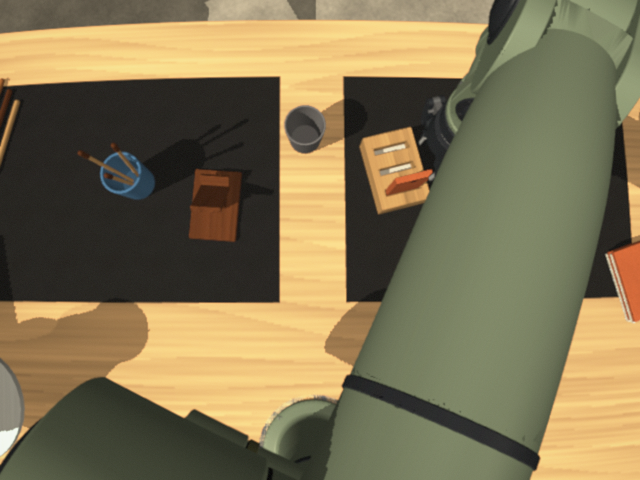

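The tile's top sits at side-crop rows 216–253. The prediction is 214–250 for clear depth and 190–225 for crust depth, so it is fully down. It stands free, and the cup, pot and bowl haven't moved. I'm handing in.

```bash
python3 -c "
from rig import workorder,readout
print(workorder.close_job()); print(readout.state()['t'])"
```

```text
the job is handed in; nothing more can be done
None
the job is handed in; nothing more can be done
```

The tile is standing hole end up in the rack's clear slot, released, and the job is handed in; no verdict was reported.

- **Grasp:** I pinched the tile through its thickness near the top edge, lifted it straight off the easel and turned it upright.
- **Slot:** I chose slot 0, the one nearest the rack's -x end, because the plaster in the other two looked shallower in the wrist pictures. I did not probe those two. The tile passed the plaster depth without contact, then touched bottom with a rise of about 8 N.
- **Release:** I opened the fingers and backed straight up, at about 17.7 s of the 64 s allowed.
- **Last checks:**
  - In the side view the tile's top is within about 2 mm of the predicted full depth, and well below where plaster would have stopped it.
  - The tile looks upright within the slot's play, though I did not measure the angle.
  - In the last pictures the cup, brush pot and bowl appear where they started, and the wrist force was near zero.
- **Disagreements:**
  - My model's slot position along its length was about 1.5 mm off from the wrist view, so I aligned by the wrist pictures.
  - The gripper reads 10 mm on the 12 mm tile, though the tile was clearly held.
  - One approach move drifted about 12 mm sideways, and I corrected it before gripping.

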